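# Shut and lock the vessel case with its hasp and pin

## Task

The pressure vessel is packed in its carrying case: shut the lid fully, then swing the steel hasp all the way over so that the staple stands up through its slot, and last push the locking pin (the thin one; the thick one does not fit) sideways through the staple's loop, above the strap, until its handle comes up to the staple, and let go. Either side of the staple will do, whichever is free; leave the other things on the bench standing where they are.

Things in the scene. Friction and masses are not known exactly. Their poses are not given: they have to be found in the camera images.
- lid (a joint): Opening angle of the case's lid, rad: 0 shut, at most 1.35; starts open. Aluminium plate 160 (front to back) x 200 x 10 mm, hinged along the case's back (far) edge on the axis through point lid_hinge. The hinge is stiff: the lid stays where it is left; pushing its front edge takes up to about 8 N.
- hasp (a joint): Angle of the hasp against the lid, rad: 0 lying forward, flat over the staple (with the lid shut); it starts folded back over the lid at 2.4 to 2.8 and stops at 2.85. The hinge is a little stiff (about 2 N at the cross bar) and stays where it is left.
- lid_hinge (a point): Middle of the lid's hinge axis, at the back of the case, 95 mm above the bench; fixed to the case, axes as staple_eye. The lid's mid-plane passes through the axis; the lid turns about the case's y axis.
- lid_edge (a point): Middle of the lid's front edge, on its upper (outer) face, 160 mm from the hinge axis; moves with the lid; its x axis lies in the lid and points to the hinge, z is the outward normal.
- hasp_hinge (a point): Middle of the hasp's hinge axis, on the lid 20 mm behind its front edge and 6 mm above its upper face; moves with the lid, axes as lid_edge. The hasp is a steel strap 44 mm wide, 5 mm thick, with a 48 x 16 mm slot centred 52 mm from this hinge and a cross bar at its end.
- hasp_bar (a point): Middle of the round cross bar (14 mm thick, 120 mm long, along the case's y) at the hasp's free end, 98 mm from its hinge axis. The bar sticks out 38 mm beyond the strap on each side, where it can be pinched; the ledge under it is only 56 mm wide, so the bar's ends are free below. With the hasp closed it is 46 mm before the staple_eye (case -x), 106 mm high.
- staple_eye (a point): Centre of the staple's loop, 117.5 mm above the bench. Axes are the case's: z up, x from front to back (away from the robot at yaw 0), y left. A loop of 8 mm steel bar in the x-z plane, 36 mm over all in x; above the closed strap's top (108.5 mm high) it leaves an opening 20 mm (x) by 18 mm (z), through which the pin goes along y, from either side.
- case: Aluminium carrying case, fixed to the bench; 160 (x) x 200 x 100 mm with the lid shut; origin under its centre, 112 mm behind the staple_eye; axes as staple_eye. The staple stands on a ledge 56 mm wide before its front face, top 100 mm high, reaching to 33 mm before the eye.
- pin_grip (a point): Centre of the thin locking pin's aluminium handle, a block 30 (along the shank) x 22 x 50 mm high, 25 mm above its underside. The steel shank, 12 mm thick and 70 mm long with a tapered nose, comes out of the handle's end at the very bottom; it lies upright. x axis: along the shank towards the nose; z up. The pin weighs 80 to 170 g, with its centre of mass near the root of the shank.
- pin_neck (a point): On the thin pin's shank axis, where the shank leaves the handle: 15 mm ahead of pin_grip and 19 mm below it; axes as pin_grip. The nose is 70 mm further along x. With the pin home it is about 4 mm beside the staple_eye.
- pin: The whole thin pin: origin on its underside, half-way along its length of 100 mm; x towards the nose.
- thick_pin_grip (a point): Centre of the handle of the other pin: same handle, but the shank is 24 mm thick and does not fit the staple. Bystander, lies on the other side of the bench.
- can: Tall brass-coloured can of hand tools, 76 mm across, 170 mm high, tools up to 260 mm high; origin under its centre. Stands close beside the staple, on the left or the right, and blocks that side. Bystander.
- carton: Low white box 70 x 70 x 45 mm beside the staple, on the side opposite to the can; origin under its centre. Bystander; the pin passes well above it.
- jar: Jar 60 mm across, 70 mm high, near the robot; origin under its centre. Bystander.
- beaker: Glass beaker 70 mm across, 85 mm high, near the robot; origin under its centre. Bystander.
- wrench: Wrench 180 mm long lying at one side of the bench; bystander.
- gauge: Pressure gauge head, a black drum 76 mm across and 36 mm high with a steel stem 70 mm long along its x; origin under the drum. Bystander.
There are look-alikes about, which are no part of the job. What is shaped like the pin but black or orange is not meant.

How it is judged:
On the way, in this order (a step that is already met when the one before it is completed fails the run):
1. the lid is shut, the hasp still folded back (value of joint lid below 0.05 rad and value of joint hasp above 0.5 rad), for 0.1 s.
2. the hasp lies over the staple, the lid still shut and the pin not yet in (value of joint lid below 0.05 rad and value of joint hasp below 0.06 rad and distance between pin_neck and staple_eye above 0.07 m), for 0.1 s.
3. the pin is home through the loop (value of joint lid below 0.05 rad and value of joint hasp below 0.06 rad and distance between pin_neck and staple_eye below 0.016 m and angle between the x axis of pin_neck and the y axis of staple_eye, either way round below 0.25 rad), for 0.1 s.
At the end, for the whole second after the job is handed in: Lid shut (within 0.05 rad), hasp flat over the staple (within 0.06 rad), thin pin through the loop with its neck within 16 mm of the eye's centre and its shank within 0.25 rad of the loop's axis, released and at rest (all of step 3 and linear speed of pin below 0.03 m/s and contact force between the fingers and pin below 0.1 N); the robot touches nothing.
It fails at once if a bystander is shifted by more than 50 mm (distance of any of thick_pin_grip, can, carton, jar, beaker, wrench, gauge from where it was at the start of the episode above 0.05 m).
It fails at once if an upright bystander is knocked over (angle between any of can, beaker, jar's own z axis and vertical above 0.6 rad).
It also fails if it takes over 70 s, if anything falls off the work surface, if the arm or the gripper's body presses on something with over 40 N, if the wrist force passes 120 N, or if a joint passes its speed limit or range.

## Robot

A 7-joint arm with a two-finger parallel gripper is mounted at the origin on the work surface. World frame = base frame: x ahead of the robot, y to its left, z up, the work surface at z = 0. Lengths are in m, angles in rad, forces in N, time in s.
With the tool pointing down it reaches from about 0.4 to 0.85 m from the base axis. Payload 10.4 kg.
Tool frame: the origin (TCP) lies midway between the tips of the shut fingers; the grasp point (between the pads) lies 19 mm behind it; z points along the fingers, y is the line along which they close (so a half turn about z gives the same grasp; the last joint's range is limited). The gripper opens to 87 mm and grips with 3 to 60 N. Pads are 19 mm wide; open, the fingers measure 117 mm over their backs; the gripper's body (75 mm by 190 mm) begins 51 mm behind the grasp point.
Start: joints at [1.182, 0.332, -0.065, 1.46, 0.022, 1.35, -0.088], TCP at [0.224, -0.584, 0.223] pointing down, gripper open.
Joint ranges: [-2.6, 2.6], [-0.5, 2.12], [-1.47, 1.34], [0.16, 2.42], [-1.27, 4.41], [0.06, 2.06], [-2.6, 2.6]. Speed limits (rad/s): [2.22, 2.22, 2.79, 2.79, 3.14, 3.14, 3.14].

## Interface

Orientations are given as a unit quaternion [x, y, z, w].
In Python, from bench import r gives the robot as it stands.
- The arm moves only by the tool carry_out, never from a script. Its argument "steps" is a list that holds one entry, the list of rows, each a list of 6 numbers: the shift along the tool's x, y, z in cm, then the turn, a rotation vector about the tool's x, y, z in rad. In form: [[[dx, dy, dz, wx, wy, wz], ...]]. A call has 1 to 20 rows; each row is the pose to reach, as a shift and turn from the pose commanded when the call began, along the tool's axes at that moment; what a row does not reach only later rows make up. A row lasts 1/12 s, in which the tool goes at most 41.7 mm and 7.16 degrees, less where a joint would pass 70% of its speed; a pose out of reach is approached as far as the arm can. A call with a gripper value outside its range is refused whole. "hand" is the closure, from -1 (fully open) to 1 (shut), set as the call begins (left out, the last holds). The fingers move at their own pace and stop on an object; "squeeze" is the grip in N (left out, the last holds). Time passes only in rows, so rows that repeat a pose let the fingers close. It gives the time, the measured TCP pose, the force, the opening and the grip force at its end, in the units of the state.
- r.read_state(): the state, without advancing time (a new reading comes with each control period).
- r.camera(name): name is "side" or "top" or "wrist"; returns the picture (480x640x3 uint8, red, green, blue); there is no depth.
- r.camera_params(name): a dict with "fx", "fy", "cx", "cy" (pixels), "view" (4x4, takes a point from world to camera coordinates). Camera axes: x right, y up, looking along -z (the intrinsics and any distortion apply to the point x, -y, -z); pixel columns grow to the right and rows downward; lengths in m; the calibration is good to about 2 mm. A picture is of the moment at which its call begins: read the wrist's pose just before it. camera_params takes no time and is no camera call; for the wrist camera it gives the pose at the moment of the call.
- r.close_job(): hands the job in; it is judged then, once.
The state is a dict: "time": time; "joint_positions": joint angles; "joint_vel": joint speeds; "joint_torque": joint torques, N m; "ee_pos": TCP position; "eef_rot": TCP orientation; "ft_force": force on the tool from outside, world axes, zero at the start; "torque": the same for the moment, N m; "width": finger opening in m; "grip_force": force on a finger pad.
Only numpy, scipy, OpenCV 4.12 (cv2) and the standard library are available. Lean on these libraries where they do the work, as an engineer would, in place of code of your own. Each camera call takes 0.05 s, during which the arm holds its last target. There are 200 camera calls.

## Working session

There is one attempt and no reset: what is moved stays moved. The work goes in short steps, Python scripts to look and compute and a tool call to move; the robot and the scene stay as the last step left them, time stands still between calls to the robot, and variables do not carry over. Pictures are saved under pics/ and viewed, at most 10 in all, crops included, and the job is handed in when it is done.

Besides the shell and the picture viewer there is one more tool, called after "Request:" as name(argument=value, ...) on one line, values as JSON. carry_out: Moves the arm, as the interface text tells. Its arguments: {"type":"object","properties":{"steps":{"type":"array","items":{"type":"array","items":{"type":"array","items":{"type":"number"}}}},"hand":{"type":"number"},"squeeze":{"type":"number"}},"required":["steps"]}

```bash
mkdir -p pics; ls
python3 - <<'E'
from bench import r
import cv2,numpy as np
s=r.read_state();print({k:np.round(v,3) for k,v in s.items()})
for n in ["side","top"]:
    cv2.imwrite(f"pics/{n}0.png",r.camera(n)[:,:,::-1]);p=r.camera_params(n);print(n,{k:np.round(v,3).tolist() if hasattr(v,'__len__') and not isinstance(v,str) else v for k,v in p.items()})
E
```

```text
pics
{'time': np.float64(0.0), 'joint_positions': array([ 1.182,  0.333, -0.065,  1.461,  0.022,  1.35 , -0.088]), 'joint_vel': array([-0.001, -0.001,  0.   , -0.   , -0.001, -0.003,  0.001]), 'joint_torque': array([-1.0000e-03, -6.2325e+01,  2.4000e-02, -3.8990e+01, -6.1000e-02,
        4.0000e-02,  0.0000e+00]), 'ee_pos': array([ 0.223, -0.583,  0.222]), 'eef_rot': array([ 0.983,  0.182, -0.   , -0.001]), 'ft_force': array([-0.079, -0.23 , -0.002]), 'torque': array([-0.008,  0.019,  0.006]), 'grip_force': np.float64(0.0), 'width': np.float64(0.087)}
side {'fx': 488.7499460751332, 'fy': 488.7499460751332, 'cx': 316.94310460038275, 'cy': 245.9207648250886, 'view': [[-0.816, -0.578, -0.007, 0.438], [0.323, -0.465, 0.824, -0.258], [-0.48, 0.67, 0.566, -1.178], [0.0, 0.0, 0.0, 1.0]]}
top {'fx': 582.4751024824969, 'fy': 582.4751024824969, 'cx': 317.9580977618896, 'cy': 235.76555029692273, 'view': [[0.015, -1.0, -0.006, -0.023], [0.995, 0.014, 0.099, -0.566], [-0.099, -0.007, 0.995, -1.547], [0.0, 0.0, 0.0, 1.0]]}
```

View pics/top0.png

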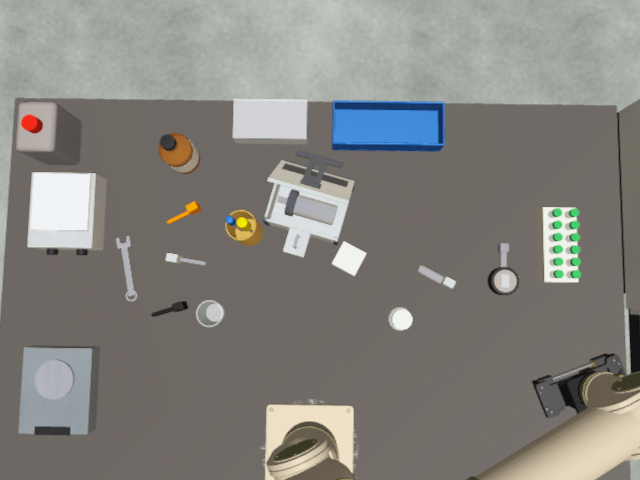

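View pics/side0.png

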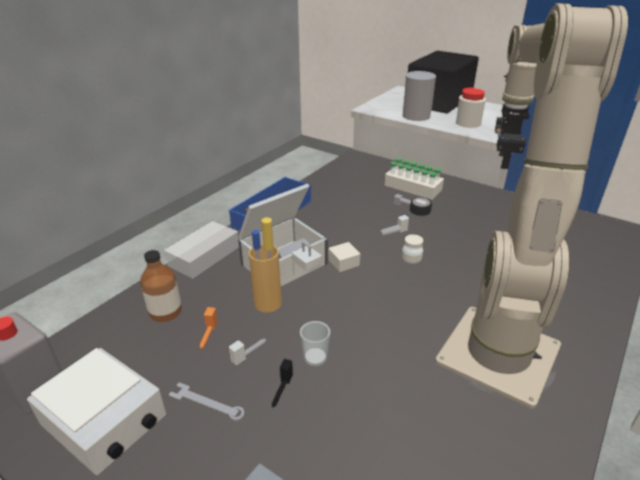

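Top view: candidates for the thin pin are the white-handled one at (185,260), the white-handled one at (437,277), the orange one (183,212) and the black one (170,310). The can (243,228) is left of the staple (297,241), and the carton (349,258) is on the right, which is the free side. A close crop compares the two white-handled pins and the case.

Run:
```python
import cv2,numpy as np
t=cv2.imread("pics/top0.png")
a=cv2.resize(t[245:275,160:210],(400,240),interpolation=cv2.INTER_CUBIC)
b=cv2.resize(t[260:290,412:462],(400,240),interpolation=cv2.INTER_CUBIC)
c=cv2.resize(t[145:265,250:360],(330,360),interpolation=cv2.INTER_CUBIC)
s=cv2.imread("pics/side0.png");d=cv2.resize(s[185:285,230:350],(432,360),interpolation=cv2.INTER_CUBIC)
o=np.zeros((600,800,3),np.uint8);o[:240,:400]=a;o[:240,400:]=b;o[240:,:330]=c;o[240:,340:772]=d
cv2.imwrite("pics/crop1.png",o)
```

```text
(no output)
```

View pics/crop1.png

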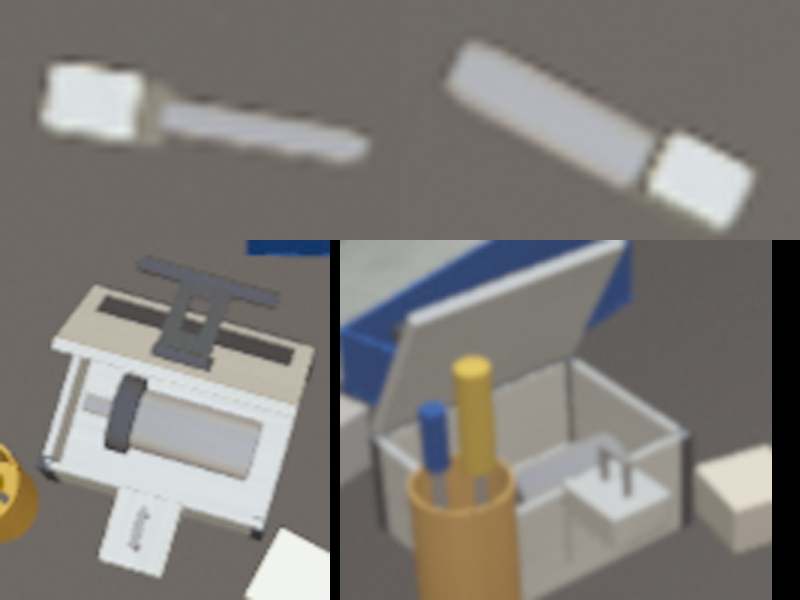

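Top-left crop: the thin shank, white handle, nose to the right, so it is the pin at (185,260). The one at (437,277) is the thick pin. The case has its lid open and the hasp folded back. Next I compute positions.

```bash
cat > h.py <<'E'
from bench import r
import numpy as np, cv2
from scipy.spatial.transform import Rotation as R
def ray(n,uv,z,P=None):
    p=P or r.camera_params(n);V=np.array(p["view"]);u,v=uv
    d=V[:3,:3].T@np.array([(u-p["cx"])/p["fx"],-(v-p["cy"])/p["fy"],-1]);c=-V[:3,:3].T@V[:3,3]
    return c+d*(z-c[2])/d[2]
def proj(n,X):
    p=r.camera_params(n);V=np.array(p["view"]);q=V[:3,:3]@np.asarray(X)+V[:3,3]
    return np.array([p["cx"]+p["fx"]*q[0]/-q[2],p["cy"]-p["fy"]*q[1]/-q[2]])
def rel(pos,rot=None):
    "shift in tool axes (cm) and rotvec from current pose to target pose"
    s=r.read_state();C=R.from_quat(s["eef_rot"])
    return np.round(C.inv().apply(np.array(pos)-s["ee_pos"])*100,2),(np.round((C.inv()*rot).as_rotvec(),3) if rot else None)
def down(psi):
    "tool down, tool y axis along world heading psi"
    y=np.array([np.cos(psi),np.sin(psi),0]);z=np.array([0,0,-1.]);return R.from_matrix(np.c_[np.cross(y,z),y,z])
E
python3 - <<'E'
from h import *
f=lambda x,y:(x/3+250,(y-240)/3+145)
L=[ray("top",f(*q),.1) for q in [(120,490),(182,508),(165,577),(100,558)]]
e=ray("top",f(139,527),.13)
print("ledge",np.round(L,3),"eye",e.round(3))
for a,b in((3,2),(0,1)):
    d=L[a]-L[b];print("yaw",np.arctan2(-d[0],d[1]),np.hypot(*d[:2]))
a,b=ray("top",f(47,470),.09),ray("top",f(258,530),.09);d=a-b;print("front",a,b,np.arctan2(-d[0],d[1]),np.hypot(*d[:2]))
print("lid top edge for z",[ (z,np.round((ray("top",f(53,345),z),ray("top",f(306,405),z)),3).tolist(), np.linalg.norm(ray("top",f(53,345),z)-ray("top",f(306,405),z))) for z in(.22,.25)])
g=ray("top",(171.5,257.5),.05);n=ray("top",(205.9,263.4),.006);print("pin grip",g,"nose",n,np.arctan2(*(n-g)[1::-1]),np.hypot(*(n-g)[:2]))
print("can",ray("top",(241,225),.17),"carton",ray("top",(349,258),.045),"beaker",ray("top",(210,313),.085))
E
```

```text
ledge [[0.577 0.058 0.1  ]
 [0.562 0.004 0.1  ]
 [0.503 0.018 0.1  ]
 [0.518 0.074 0.1  ]] eye [0.542 0.039 0.13 ]
yaw -0.2698092750830669 0.05816819441072574
yaw -0.26934069812706957 0.055669217162771574
front [0.5946539  0.12195257 0.09      ] [ 0.54500645 -0.06185705  0.09      ] -0.2638074774682789 0.1903965469836335
lid top edge for z [(0.22, [[0.679, 0.107, 0.22], [0.634, -0.096, 0.22]], np.float64(0.20761797718954197)), (0.25, [[0.673, 0.104, 0.25], [0.629, -0.094, 0.25]], np.float64(0.20308972113540108))]
pin grip [0.4999656  0.37422535 0.05      ] nose [0.48778928 0.29083782 0.006     ] -1.7157924731700083 0.08427184024203539
can [0.57566286 0.17475326 0.17      ] carton [ 0.50587621 -0.09808048  0.045     ] beaker [0.35635921 0.26016225 0.085     ]
```

```bash
cat >> h.py <<'E'
EYE=np.array([.542,.039]);YAW=-.267
def case(cx,cy,z):
    c,s=np.cos(YAW),np.sin(YAW);return np.array([EYE[0]+c*cx-s*cy,EYE[1]+s*cx+c*cy,z])
E
python3 - <<'E'
from h import *
print(rel(case(.17,-.078,.33),down(YAW-np.pi/2)), rel(case(.17,-.078,.21)))
E
```

```text
(array([ 61.1 , -30.39, -10.78]), array([-0.001,  0.   ,  0.633])) (array([ 61.1 , -30.38,   1.22]), None)
```

Request:
carry_out(steps=[[[0,0,-4,0,0,0],[0,0,-8,0,0,0],[0,0,-11,0,0,0],[61,-30,-11,0,0,0.633],[61,-30,-11,0,0,0.633],[61,-30,-11,0,0,0.633],[61,-30,-11,0,0,0.633],[61,-30,-11,0,0,0.633],[61,-30,-11,0,0,0.633],[61,-30,-11,0,0,0.633],[61,-30,-11,0,0,0.633],[61,-30,-11,0,0,0.633],[61,-30,-11,0,0,0.633],[61,-30,-11,0,0,0.633],[61,-30,-11,0,0,0.633],[61,-30,-11,0,0,0.633],[61,-30,-11,0,0,0.633],[61,-30,-11,0,0,0.633],[61,-30,-11,0,0,0.633],[61,-30,-11,0,0,0.633]]], hand=1)

```text
time: 1.77
ee_pos: [0.6875, -0.0807, 0.3312]
eef_rot: [0.991, -0.131, -0.001, -0.001]
ft_force: [0.5, 0.4, -0.0]
width: 0.0006
grip_force: 0.0
```

Run:
```python
from h import *
s=r.read_state();print(s["ee_pos"],s["joint_positions"].round(2),s["time"],s["width"])
print(rel(case(.17,-.078,.33),down(YAW-np.pi/2)), rel(case(.17,-.078,.21)))
cv2.imwrite("pics/side1.png",r.camera("side")[100:300,200:467,::-1].repeat(3,0).repeat(3,1)[:600,:800])
```

```text
[ 0.68754153 -0.08067499  0.33118157] [ 0.28  0.49 -0.37  1.04  0.17  1.64 -1.88] 1.7667 0.0005755670820814419
(array([-0.2 ,  0.1 ,  0.12]), array([-0.002,  0.002,  0.003])) (array([-0.17,  0.12, 12.12]), None)
```

View pics/side1.png

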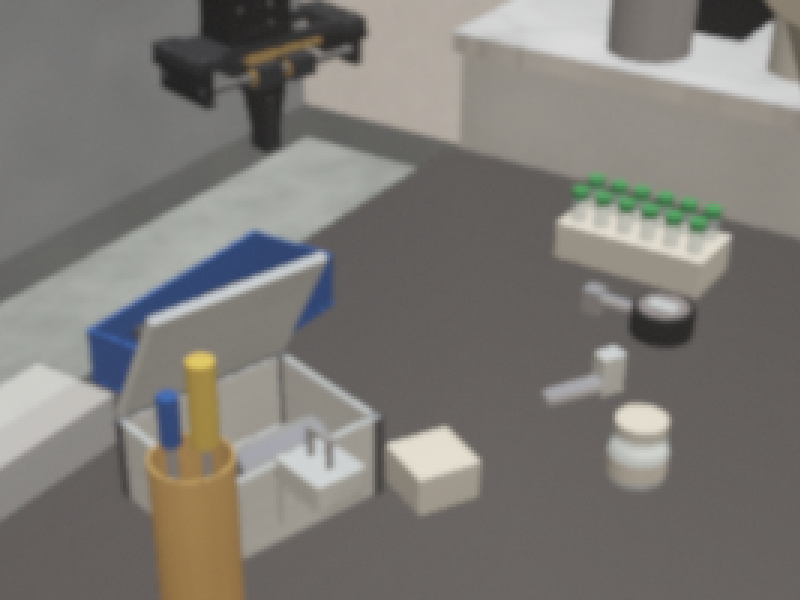

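The tip is at crop (265,145), well above and behind the lid; the lid's top right corner is at crop (325,258), which is (308,186) in the full picture.

Run:
```python
from h import *
for t in np.arange(.9,1.4,.1):
    c,s=np.cos(t),np.sin(t)
    X=lambda y,n:case(.192-.16*c+n*s,y,.095+.16*s+n*c)
    print(round(t,2),proj("side",X(-.1,.005)).round(1),proj("top",X(-.1,.005)).round(1),proj("top",X(.1,.005)).round(1),X(0,.005).round(3))
```

```text
0.9 [312.8 189.5] [346.6 210.1] [266.  187.1] [0.635 0.014 0.223]
1.0 [309.9 185.1] [348.3 204.2] [267.3 181.1] [0.648 0.01  0.232]
1.1 [306.8 181. ] [350.1 198. ] [268.7 174.8] [0.661 0.006 0.24 ]
1.2 [303.5 177.4] [351.9 191.6] [270.3 168.4] [0.676 0.002 0.246]
1.3 [300.3 174.1] [353.8 185. ] [271.9 161.8] [ 0.691 -0.002  0.251]
```

Request:
carry_out(steps=[[[0,0,4,0,0,0],[0,0,8,0,0,0],[0,0,11.5,0,0,0],[-2.5,0,11.5,0,0,0],[-4.2,0,11.6,0,0,0],[-5.4,0,12.4,0,0,0],[-6.5,0,13.2,0,0,0],[-7.4,0,14.2,0,0,0],[-8.3,0,15.3,0,0,0],[-9.1,0,16.5,0,0,0],[-9.8,0,17.7,0,0,0],[-10.3,0,19,0,0,0],[-10.7,0,20.3,0,0,0],[-10.9,0,21.2,0,0,0],[-10.9,0,21.7,0,0,0],[-10.9,0,22.2,0,0,0]]])

```text
time: 3.15
ee_pos: [0.5807, -0.0567, 0.1101]
eef_rot: [0.991, -0.133, -0.0, 0.0]
ft_force: [0.3, -0.3, 1.0]
width: 0.0001
grip_force: 0.4
```

Request:
carry_out(steps=[[[0,0,0.4,0,0,0],[0,0,0.7,0,0,0],[0,0,0.9,0,0,0],[0,0,1.1,0,0,0],[0,0,1.2,0,0,0],[0,0,1.2,0,0,0]]])

```text
time: 3.65
ee_pos: [0.5811, -0.0566, 0.1004]
eef_rot: [0.991, -0.133, 0.0, 0.0]
ft_force: [-8.6, -0.2, 15.8]
width: 0.0003
grip_force: 7.9
```

Run:
```python
from h import *
s=r.read_state();print(s["ee_pos"],s["ft_force"],s["time"])
a=r.camera("top")[140:265,245:385,::-1];b=r.camera("side")[160:285,220:360,::-1]
cv2.imwrite("pics/c2.png",cv2.resize(np.hstack([a,b]),(784,350),interpolation=cv2.INTER_CUBIC))
```

```text
[ 0.58106931 -0.05662552  0.10038051] [-8.61221502 -0.23168042 15.82239596] 3.65
```

View pics/c2.png

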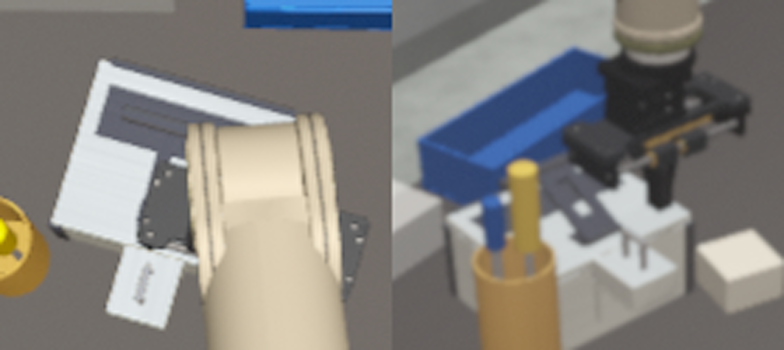

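The lid is shut flat (tip at z = 0.100 with a 16 N reaction), and the hasp is still folded back. Next I get the hasp angle from the first picture: bar ends at (296,153) and (343,165).

Run:
```python
from h import *
t=1.0;c,s=np.cos(t),np.sin(t)
for f in (2.4,2.5,2.6,2.7,2.8):
    u=.14+.098*np.cos(f);n=.011+.098*np.sin(f)
    print(f,[proj("top",case(.192-u*c+n*s,y,.095+u*s+n*c)).round(1) for y in(.06,-.06)])
print(rel(case(.18,-.041,.24),down(YAW-np.pi/2)))
```

```text
2.4 [array([297.2, 145.9]), array([344.2, 159.2])]
2.5 [array([297., 148.]), array([343.7, 161.2])]
2.6 [array([296.7, 150.4]), array([343.1, 163.5])]
2.7 [array([296.3, 153. ]), array([342.5, 166.1])]
2.8 [array([295.8, 155.9]), array([341.8, 168.9])]
(array([ 11.72,  -4.09, -13.95]), array([ 0.   , -0.001, -0.   ]))
```

Request:
carry_out(steps=[[[0,0,-4,0,0,0],[0,0,-8,0,0,0],[0,0,-12,0,0,0],[4,-1,-13,0,0,0],[8,-3,-13,0,0,0],[11.7,-4.1,-12,0,0,0],[11.7,-4.1,-8,0,0,0],[11.7,-4.1,-4.5,0,0,0],[11.2,-4.1,-3,0,0,0],[9.2,-4.1,-3,0,0,0],[8.4,-4.1,-4.1,0,0,0],[7.6,-4.1,-5.2,0,0,0],[6.5,-4.1,-6.2,0,0,0],[5.3,-4.1,-7,0,0,0],[4,-4.1,-7.7,0,0,0],[2.6,-4.1,-8.2,0,0,0],[1.2,-4.1,-8.4,0,0,0],[-0.3,-4.1,-8.4,0,0,0]]])

```text
time: 5.25
ee_pos: [0.5893, -0.0163, 0.1838]
eef_rot: [0.991, -0.133, 0.002, -0.0]
ft_force: [1.3, -0.7, 0.6]
width: 0.0007
grip_force: 0.7
```

Request:
carry_out(steps=[[[-1.5,0,0.2,0,0,0],[-2.9,0,0.65,0,0,0],[-4.2,0,1.3,0,0,0],[-5.4,0,2.1,0,0,0],[-6.5,0,3.2,0,0,0],[-7.4,0,4.3,0,0,0],[-7.4,0,4.3,0,0,0]]])

```text
time: 5.83
ee_pos: [0.5163, 0.0037, 0.1382]
eef_rot: [0.991, -0.133, -0.0, 0.0]
ft_force: [-0.3, -0.7, -0.2]
width: 0.0005
grip_force: 0.0
```

Run:
```python
from h import *
s=r.read_state();print(s["ee_pos"],s["ft_force"],s["time"])
print(rel(case(-.03,-.041,.19)))
b=r.camera("side")[160:285,220:360,::-1]
a=r.camera("top")[170:295,245:385,::-1]
cv2.imwrite("pics/c3.png",cv2.resize(np.hstack([a,b]),(784,350),interpolation=cv2.INTER_CUBIC))
```

```text
[0.51628882 0.00366645 0.13819337] [-0.33658642 -0.74241512 -0.15131716] 5.8333
(array([-1.45,  0.01, -5.18]), None)
```

View pics/c3.png

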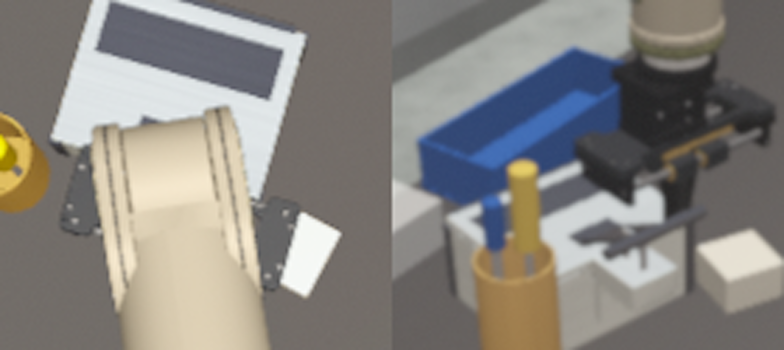

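The bar hangs just above the staple at about 0.55 rad, seen at side crop (655,232). Now I lift and press from above.

Request:
carry_out(steps=[[[0.6,0,0,0,0,0],[0.6,0,-3,0,0,0],[0.2,0,-5.5,0,0,0],[-2.2,0,-5.5,0,0,0],[-2.2,0,-4,0,0,0],[-2.2,0,-3,0,0,0],[-2.2,0,-2,0,0,0],[-2.2,0,-1,0,0,0],[-2.2,0,0,0,0,0],[-2.2,0,1,0,0,0],[-2.3,0,1.8,0,0,0],[-2.3,0,2.3,0,0,0],[-2.3,0,2.6,0,0,0],[-2.3,0,2.7,0,0,0]]])

```text
time: 7.1
ee_pos: [0.4949, 0.0094, 0.1128]
eef_rot: [0.991, -0.133, -0.0, 0.0]
ft_force: [-7.4, -0.8, 13.7]
width: 0.0004
grip_force: 6.4
```

Request:
carry_out(steps=[[[0,0,0.1,0,0,0],[0,0,0.1,0,0,0],[0,0,-4,0,0,0],[0,0,-8,0,0,0],[0,0,-12,0,0,-0.12],[0,0,-16,0,0,-0.24],[0,0,-20,0,0,-0.36],[0,0,-23,0,0,-0.48],[-1,-4,-23,0,0,-0.6],[-2,-8,-23,0,0,-0.72],[-3,-12,-23,0,0,-0.84],[-4,-16,-23,0,0,-0.96],[-5,-20,-23,0,0,-1.08],[-6,-24,-23,0,0,-1.2],[-7,-28,-23,0,0,-1.32],[-8,-32,-23,0,0,-1.44],[-9,-35.3,-22,0,0,-1.56],[-9,-35.3,-20,0,0,-1.68],[-9,-35.3,-18,0,0,-1.8],[-9,-35.3,-16,0,0,-1.92]]], hand=-1)

```text
time: 8.77
ee_pos: [0.5013, 0.3748, 0.2716]
eef_rot: [0.675, 0.738, 0.0, -0.0]
ft_force: [0.7, -0.8, 0.6]
width: 0.087
grip_force: 0.0
```

Run:
```python
from h import *
s=r.read_state();print(s["ee_pos"],s["joint_positions"].round(2),s["ft_force"].round(1))
print(rel([.5,.374,.24],down(2.997)))
```

```text
[0.50128473 0.37476366 0.27160657] [-0.1   0.44 -0.86  1.35  0.33  1.5  -0.84] [ 0.7 -0.8  0.6]
(array([-0.07, -0.14,  3.16]), array([ 1.000e-03,  0.000e+00, -2.908e+00]))
```

Request:
carry_out(steps=[[[0,0,0,0,0,-1.4],[0,0,0,0,0,-1.4],[0,0,0,0,0,-1.4],[0,0,0,0,0,-1.4],[0,0,0,0,0,-1.4],[0,0,0,0,0,-1.4],[0,0,0,0,0,-1.4],[0,0,0,0,0,-1.4],[0,0,0,0,0,-1.4],[0,0,0,0,0,-1.4],[0,0,0,0,0,-1.4],[0,0,0,0,0,-1.4],[0,0,0,0,0,-2.1],[0,0,0,0,0,-2.1],[0,0,0,0,0,-2.1],[0,0,0,0,0,-2.1],[0,0,0,0,0,-2.1],[0,0,0,0,0,-2.1]]])

```text
time: 10.27
ee_pos: [0.5018, 0.3736, 0.2725]
eef_rot: [-0.302, 0.953, 0.0, 0.0]
ft_force: [0.6, 0.6, 1.0]
width: 0.0867
grip_force: 0.0
```

Request:
carry_out(steps=[[[0,0,3,0,0,-0.81],[0,0,3,0,0,-0.81],[0,0,3,0,0,-0.81],[0,0,3,0,0,-0.81],[0,0,3,0,0,-0.81],[0,0,3,0,0,-0.81],[0,0,3,0,0,-0.81],[0,0,3,0,0,-0.81],[0,0,3,0,0,-0.81]]])

```text
time: 11.02
ee_pos: [0.5017, 0.3736, 0.2424]
eef_rot: [-0.651, 0.759, 0.0, -0.0]
ft_force: [0.1, 0.8, -0.4]
width: 0.0872
grip_force: 0.0
```

Run:
```python
from h import *
s=r.read_state();print(s["ee_pos"],s["joint_positions"].round(2))
P=r.camera_params("wrist");import json;json.dump({k:(v.tolist() if hasattr(v,"tolist") else v) for k,v in P.items()},open("w1.json","w"))
cv2.imwrite("pics/w1.png",r.camera("wrist")[:,:,::-1])
print(rel([.5,.374,.24],down(2.997)),proj("wrist",[.5,.374,.05]),proj("wrist",[.488,.291,.006]))
```

```text
[0.50168242 0.37364281 0.24241618] [ 0.15  0.7  -1.37  1.38  0.69  1.59  1.84]
(array([-0.01,  0.17,  0.25]), array([-0.   , -0.   , -0.009])) [317.73144315 213.00787719] [316.82930154 120.33134175]
```

View pics/w1.png

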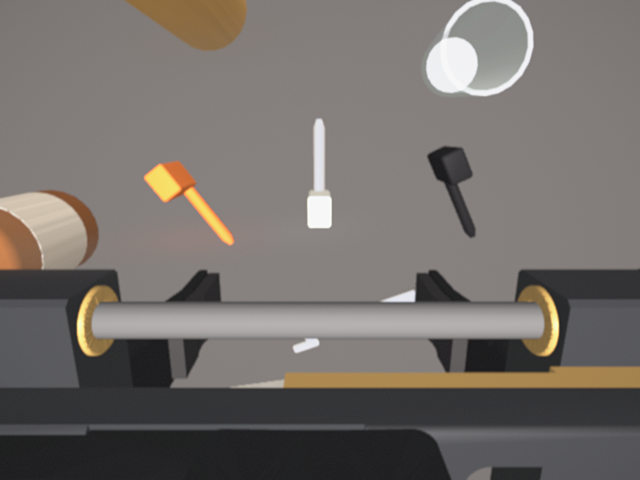

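The pin is centred: handle top centre at about (319,212), nose at (319.5,119). Orange and black look-alikes are to the sides.

Run:
```python
from h import *
P=__import__("json").load(open("w1.json"))
g=ray("",(319,212),.05,P);n=ray("",(319.5,119),.006,P);h=np.arctan2(*(n-g)[1::-1]);print(g,n,h,np.hypot(*(n-g)[:2]))
print(rel([g[0],g[1],.016],down(h+1.5*np.pi)))
```

```text
[0.49868483 0.37325    0.05      ] [0.48518271 0.29019579 0.006     ] -1.7319563832665488 0.08414456937261026
(array([ 0.08,  0.29, 22.65]), array([-0.   , -0.   ,  0.007]))
```

Request:
carry_out(steps=[[[0.1,0.3,4,0,0,0],[0.1,0.3,8,0,0,0],[0.1,0.3,12,0,0,0],[0.1,0.3,16,0,0,0],[0.1,0.3,19,0,0,0],[0.1,0.3,21,0,0,0],[0.1,0.3,22.3,0,0,0],[0.1,0.3,22.6,0,0,0],[0.1,0.3,22.6,0,0,0]]])

```text
time: 11.82
ee_pos: [0.4985, 0.3731, 0.0166]
eef_rot: [-0.652, 0.758, -0.0, -0.0]
ft_force: [-0.0, 0.0, 0.7]
width: 0.0869
grip_force: 0.0
```

Request:
carry_out(steps=[[[0,0,0,0,0,0],[0,0,0,0,0,0],[0,0,0,0,0,0],[0,0,0,0,0,0],[0,0,0,0,0,0],[0,0,0,0,0,0],[0,0,-1,0,0,0],[0,0,-3,0,0,0]]], hand=1, squeeze=25)

```text
time: 12.48
ee_pos: [0.4976, 0.3721, 0.0454]
eef_rot: [-0.652, 0.758, 0.0, -0.002]
ft_force: [0.3, 0.3, -0.0]
width: 0.0419
grip_force: 0.0
```

Request:
carry_out(steps=[[[0,0,0,0,0,0],[0,0,1,0,0,0],[0,0,2.5,0,0,0],[0,0,3,0,0,0],[0,0,3,0,0,0]]], hand=-1)

```text
time: 12.9
ee_pos: [0.4974, 0.3718, 0.0137]
eef_rot: [-0.652, 0.758, -0.0, -0.002]
ft_force: [-0.6, 0.6, -1.6]
width: 0.0671
grip_force: 0.0
```

Request:
carry_out(steps=[[[0,0,0,0,0,0],[0,0,0,0,0,0],[0,0,0,0,0,0],[0,0,0,0,0,0],[0,0,0,0,0,0],[0,0,0,0,0,0],[0,0,0,0,0,0],[0,0,0,0,0,0],[0,0,0,0,0,0],[0,0,0,0,0,0],[0,0,0,0,0,0],[0,0,0,0,0,0],[0,0,0,0,0,0],[0,0,0,0,0,0]]], hand=1, squeeze=25)

```text
time: 14.07
ee_pos: [0.4985, 0.3731, 0.0166]
eef_rot: [-0.652, 0.758, -0.0, 0.0]
ft_force: [0.0, 0.2, -0.5]
width: 0.0217
grip_force: 24.9
```

Request:
carry_out(steps=[[[0,0,-4,0,0,0],[0,0,-8,0,0,0],[0,0,-12,0,0,0],[0,0,-16,0,0,0.1],[0,0,-20,0,0,0.2],[0,0,-24,0,0,0.3],[0,0,-28,0,0,0.4],[0,0,-32,0,0,0.5],[3.5,0,-32,0,0,0.6],[7,-1,-32,0,0,0.7],[11,-2,-32,0,0,0.8],[15,-2,-32,0,0,0.9],[19,-3,-32,0,0,1.0],[23,-4,-32,0,0,1.1],[27,-5,-32,0,0,1.2],[31,-6,-32,0,0,1.3],[35,-6,-32,0,0,1.4],[39,-7,-32,0,0,1.5],[43,-8,-32,0,0,1.6],[45,-8,-32,0,0,1.7]]])

```text
time: 15.73
ee_pos: [0.5102, -0.0902, 0.3359]
eef_rot: [0.145, 0.989, -0.001, -0.0]
ft_force: [-0.1, -1.0, -1.8]
width: 0.0218
grip_force: 24.9
```

Run:
```python
from h import *
s=r.read_state();print(s["ee_pos"],s["joint_positions"].round(2),s["width"])
print(rel(case(0,-.13,.24),down(YAW)))
```

```text
[ 0.51020293 -0.0902134   0.33594431] [ 1.16  0.23 -1.24  1.5   0.22  1.57  1.21] 0.02183695885881151
(array([0.35, 0.31, 9.59]), array([-1.000e-03,  1.000e-03,  1.547e+00]))
```

Request:
carry_out(steps=[[[0.3,0.3,0,0,0,0.5],[0.3,0.3,0,0,0,0.5],[0.3,0.3,0,0,0,0.5],[0.3,0.3,0,0,0,0.5],[0.3,0.3,0,0,0,1.55],[0.3,0.3,0,0,0,1.55],[0.3,0.3,0,0,0,1.55],[0.3,0.3,0,0,0,1.55],[0.3,0.3,2,0,0,1.55],[0.3,0.3,4,0,0,1.55],[0.3,0.3,6,0,0,1.55],[0.3,0.3,8,0,0,1.55],[0.3,0.3,9.5,0,0,1.55],[0.3,0.3,9.5,0,0,1.55],[0.3,0.3,9.5,0,0,1.55],[0.3,0.3,9.5,0,0,1.55]]])

```text
time: 17.07
ee_pos: [0.5088, -0.0798, 0.2426]
eef_rot: [0.791, 0.611, 0.0, 0.0]
ft_force: [-0.2, -0.6, -0.4]
width: 0.0218
grip_force: 24.9
```

Run:
```python
from h import *
s=r.read_state();print(s["ee_pos"],s["joint_positions"].round(2),s["width"])
P=r.camera_params("wrist");import json;json.dump({k:(v.tolist() if hasattr(v,"tolist") else v) for k,v in P.items()},open("w2.json","w"))
cv2.imwrite("pics/w2.png",r.camera("wrist")[:,:,::-1])
print(rel(case(0,-.13,.1275),down(YAW)))
for q in [(0,0,.1345),(.018,0,.1345),(-.018,0,.1345),(-.046,.06,.113),(-.046,-.06,.113)]: print(q,proj("wrist",case(*q)).round(0))
C=R.from_quat(s["eef_rot"]);print("nose",proj("wrist",s["ee_pos"]+C.apply([.085,0,.010])),"grip top",proj("wrist",s["ee_pos"]+C.apply([.0,0,-.034])),C.apply([1,0,0]))
```

```text
[ 0.50880632 -0.07983064  0.24255149] [ 0.99  0.19 -1.02  1.68  0.17  1.36 -0.31] 0.02176528163591725
(array([-0.66,  0.02, 11.52]), array([ 0.002, -0.   ,  0.011]))
(0, 0, 0.1345) [322.  43.]
(0.018, 0, 0.1345) [350.  43.]
(-0.018, 0, 0.1345) [294.  43.]
(-0.046, 0.06, 0.113) [252. -51.]
(-0.046, -0.06, 0.113) [257. 139.]
nose [319.89367065  89.7966173 ] grip top [320.4136521  326.18180619] [2.52616618e-01 9.67566454e-01 3.96002980e-05]
```

View pics/w2.png

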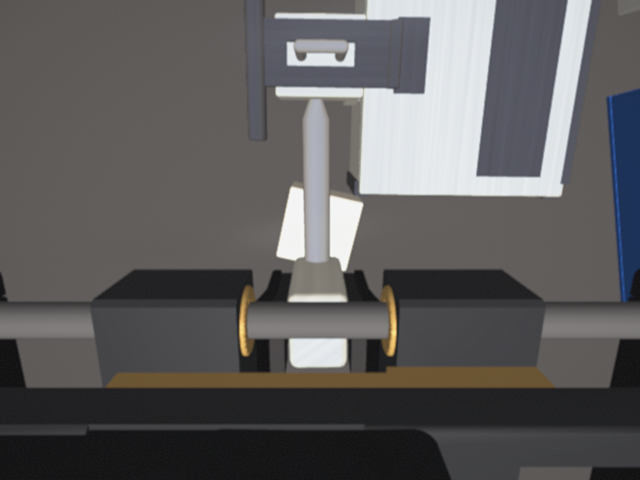

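The strap lies flat over the staple, whose top bar runs from (295,46) to (348,46). The pin nose is at (316.5,100) and the bar's near end at (257,139), as predicted, so the hasp is closed.

Run:
```python
from h import *
P=__import__("json").load(open("w2.json"))
s=r.read_state();C=R.from_quat(s["eef_rot"])
st=ray("",(321.5,46),.1345,P)
T=lambda X:(C.inv().apply(X-s["ee_pos"])*1000).round(1)
print("staple in tool mm",T(st),st)
for z in(.010,.014): print("nose",T(ray("",(316.5,100),s["ee_pos"][2]-z,P)))
print("root",T(ray("",(317.3,262),s["ee_pos"][2]-.006,P)),"neck expected x 15")
a=ray("",(257,139),.113,P);print("bar end tool",T(a)); 
d=ray("",(348,46),.1345,P)-ray("",(295,46),.1345,P);print("staple dir err vs YAW",np.arctan2(d[1],d[0])-YAW, "tool heading",np.arctan2(*C.apply([0,1,0])[1::-1]))
```

```text
staple in tool mm [121.7   1.  108.3] [0.54089452 0.03747697 0.1345    ]
nose [81.  -1.9 10. ]
nose [81.4 -1.9 14. ]
root [11.3 -1.5  6. ] neck expected x 15
bar end tool [ 64.1 -45.5 129.7]
staple dir err vs YAW 0.011831306960678412 tool heading -0.2560181343104995
```

Request:
carry_out(steps=[[[0,0.27,3,0,0,0],[0,0.27,6,0,0,0],[0,0.27,9,0,0,0],[0,0.27,11,0,0,0],[0,0.27,11.5,0,0,0],[0,0.27,11.5,0,0,0],[0,0.27,11.5,0,0,0]]])

```text
time: 17.7
ee_pos: [0.512, -0.0807, 0.1281]
eef_rot: [0.792, 0.61, 0.001, 0.001]
ft_force: [0.7, -0.1, -0.7]
width: 0.0222
grip_force: 24.9
```

Run:
```python
from h import *
s=r.read_state();print(s["ee_pos"],s["eef_rot"])
C=R.from_quat(s["eef_rot"]);st=np.array([.5409,.0375,.1175])
print((C.inv().apply(st-s["ee_pos"])*1000).round(1), proj("wrist",s["ee_pos"]+C.apply([.081,-.0017,.01])),proj("wrist",[.5409,.0375,.1345]))
im=r.camera("wrist")[0:300,220:440,::-1];b=r.camera("side")[170:270,250:330,::-1]
cv2.imwrite("pics/w3.png",np.hstack([cv2.resize(im,(440,600)),cv2.resize(b,(360,450),interpolation=cv2.INTER_CUBIC).__class__((600,360,3),np.uint8)*0]) if 0 else np.hstack([cv2.resize(im,(440,600)),np.vstack([cv2.resize(b,(360,450),interpolation=cv2.INTER_CUBIC),np.zeros((150,360,3),np.uint8)])]))
```

```text
[ 0.51200052 -0.08070544  0.12810975] [7.92036924e-01 6.10472529e-01 6.73979496e-04 5.89458274e-04]
[121.7  -2.2  10.6] [316.34215313 100.00505561] [314.87316962 -26.43163258]
```

View pics/w3.png

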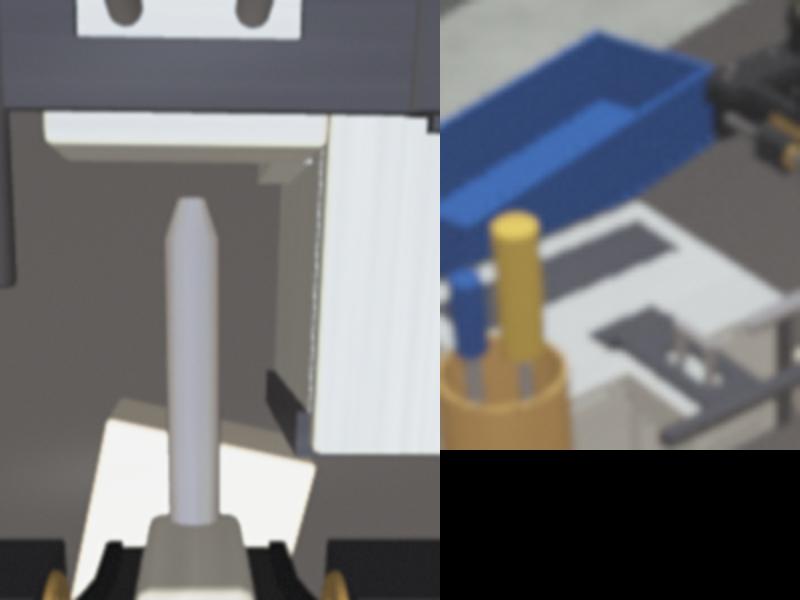

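The staple legs, at crop (125,5) and (255,5), centre on the nose at crop column 191, so the pin is aligned. I insert it now.

Request:
carry_out(steps=[[[1.5,0,0,0,0,0],[3,0,0,0,0,0],[4,0,0,0,0,0],[4.7,0,0,0,0,0],[5.4,0,0,0,0,0],[6.1,0,0,0,0,0],[6.8,0,0,0,0,0],[7.5,0,0,0,0,0]]])

```text
time: 18.47
ee_pos: [0.5304, -0.008, 0.1266]
eef_rot: [0.792, 0.61, -0.0, 0.0]
ft_force: [-0.0, -0.4, -2.2]
width: 0.022
grip_force: 24.9
```

Low forces; on to the end.

Request:
carry_out(steps=[[[0.8,0,0,0,0,0],[1.5,0,0,0,0,0],[2.1,0,0,0,0,0],[2.6,0,0,0,0,0],[2.9,0,0,0,0,0],[3.1,0,0,0,0,0],[3.1,0,0,0,0,0]]])

```text
time: 19.05
ee_pos: [0.5381, 0.0221, 0.1265]
eef_rot: [0.792, 0.61, 0.0, -0.0]
ft_force: [0.1, 0.6, -1.4]
width: 0.0218
grip_force: 24.9
```

Run:
```python
from h import *
s=r.read_state();C=R.from_quat(s["eef_rot"])
print(s["ft_force"].round(1),(C.inv().apply(np.array([.5409,.0375,.1175])-s["ee_pos"])*1000).round(1),s["width"])
```

```text
[ 0.1  0.6 -1.4] [15.6 -1.2  9. ] 0.02175233014017893
```

Request:
carry_out(steps=[[[0.1,0,0,0,0,0],[0.2,0,0.1,0,0,0],[0.2,0,0.2,0,0,0],[0.2,0,0.2,0,0,0]]])

```text
time: 19.38
ee_pos: [0.5387, 0.023, 0.1248]
eef_rot: [0.792, 0.61, -0.0, 0.0]
ft_force: [-1.8, -1.5, 4.4]
width: 0.0218
grip_force: 24.9
```

Request:
carry_out(steps=[[[0,0,0,0,0,0],[0,0,0,0,0,0],[0,0,0,0,0,0],[0,0,0,0,0,0],[0,0,0,0,0,0],[0,0,0,0,0,0],[0,0,0,0,0,0],[0,0,0,0,0,0]]], hand=0)

```text
time: 20.05
ee_pos: [0.5386, 0.0237, 0.1245]
eef_rot: [0.792, 0.61, 0.0, 0.0]
ft_force: [-0.5, -0.3, 0.2]
width: 0.0432
grip_force: 0.0
```

Released; retreating straight up, then looking.

Request:
carry_out(steps=[[[0,0,-1,0,0,0],[0,0,-3,0,0,0],[0,0,-6,0,0,0],[0,0,-10,0,0,0],[-3,0,-13,0,0,0],[-6,0,-15,0,0,0],[-9,0,-15,0,0,0],[-11,0,-15,0,0,0],[-11,0,-15,0,0,0],[-11,0,-15,0,0,0]]])

```text
time: 20.88
ee_pos: [0.5103, -0.0837, 0.2752]
eef_rot: [0.793, 0.609, 0.0, 0.0]
ft_force: [0.9, 0.9, 0.1]
width: 0.0433
grip_force: 0.0
```

Run:
```python
from h import *
s=r.read_state();print(s["ee_pos"],s["ft_force"].round(1))
im=r.camera("wrist")[0:280,160:500,::-1];b=r.camera("side")[170:270,240:340,::-1]
cv2.imwrite("pics/w4.png",np.hstack([cv2.resize(im,(486,400)),cv2.resize(b,(310,400),interpolation=cv2.INTER_CUBIC)]))
```

```text
[ 0.51033615 -0.08370126  0.27517417] [0.9 0.9 0.1]
```

View pics/w4.png

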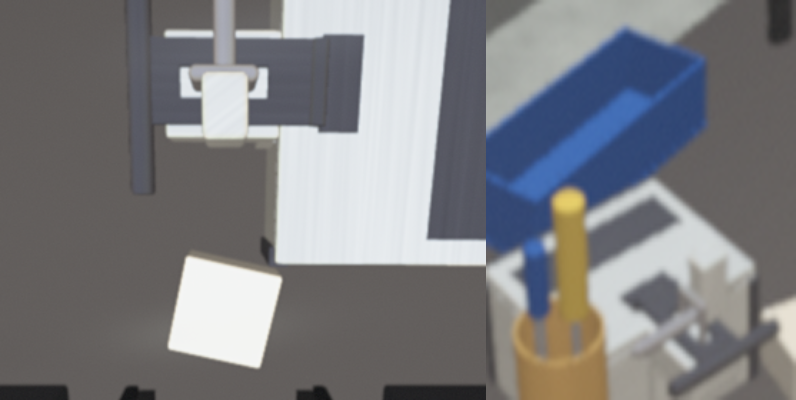

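The pin's shank passes through the loop at crop (224,40). The handle sits against the staple at (224,100), the hasp is flat and the robot is clear, so I hand in the job.

```bash
python3 -c "
from bench import r
print(r.close_job())"
```

```text
the job is handed in; nothing more can be done
None
```

The lid is shut, the hasp lies flat over the staple, and the thin pin is home through the loop and released. The job is handed in at about 21 s of robot time; the hand-in gave no verdict.

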